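# Wipe the chips off the drilling plate

### The job

Two metal chips are lying on the dark plate of the drilling fixture. Pick up the scraper block, put it down on the plate behind the chips and wipe both of them along the plate into the chip trough at its end; do not touch the chips with the fingers. Then stand the scraper upright on the bare table top, clear of the fixture, and let go of it.

Things in the scene. Friction and masses are not known exactly. Their poses are not given: they have to be found in the camera images.
- scraper: Scraper block, grey plastic on a thin black rubber foot, loose, about 0.16 kg, standing on the table. Foot bar 110 mm long (own y), 28 mm thick (own x), 24 mm high; on it a grip rib 75 mm long (y), 18 mm thick (x), from 24 to 72 mm height: grip the rib across its thickness. Origin: centre of the underside, z up. Both faces are alike.
- fixture: Fixed drilling fixture. Dark plate, x -80 to +80 mm, 130 mm wide (y), flat top 30 mm above the table, no rim. At its +x end a grey open chip trough: inside x +80 to +164 mm, 145 mm wide, floor 8 mm, outer walls 20 mm above the table (lower than the plate); fixture ends at x +169 mm. Origin: under the plate's centre at table height; x points along the plate to the trough, z up.
- chip_0: Loose pale metal chip, a flat curved piece about 26 x 13 mm, 8 mm high, 14 g, lying at any yaw on the plate: 18 to 32 mm from its long centre line on the fixture's -y side, between 15 mm before the plate's middle and 50 mm past it towards the trough. Origin: middle of its underside.
- chip_1: Loose pale metal chip, a flat curved piece about 26 x 13 mm, 8 mm high, 14 g, lying at any yaw on the plate: 18 to 32 mm from its long centre line on the fixture's +y side, between 15 mm before the plate's middle and 50 mm past it towards the trough. Origin: middle of its underside.
Things that resemble listed ones, but are neither listed nor needed, are in the scene too. There is more than one size of the scraper; the job needs the larger.

How it is judged:
By the outcome, as a careful person would: the job done as asked, in the order asked, and still so for the second after the job is handed in, with the robot touching nothing.
It also fails if it takes over 45 s, if anything falls off the work surface, if the arm or the gripper's body presses on something with over 40 N, if the wrist force passes 120 N, or if a joint passes its speed limit or range.

### The arm

A 7-joint arm with a two-finger parallel gripper is mounted at the origin on a cart in front of the work surface, level with it; the furniture and walls round the work are solid. World frame = base frame: x ahead of the robot, y to its left, z up, the work surface at z = 0. Lengths are in mm, angles in rad, forces in N, time in s.
With the tool pointing down it reaches from about 400 to 875 mm from the base axis. Payload 4.4 kg.
Tool frame: the origin (TCP) lies at the very end of the fingers, on their centre line; the grasp point (between the pads) lies 19 mm behind it; z points along the fingers, y is the line along which they close (so a half turn about z gives the same grasp; the last joint's range is limited). The gripper opens to 85 mm and grips with 20 to 120 N. Pads are 22 mm wide; open, the fingers measure 114 mm over their backs; the gripper's body (76 mm by 85 mm) begins 54 mm behind the grasp point. The pads swing forward as they close: fully open they stand 13 mm farther back than shut.
Start: joints at [1.046, 0.628, 0.038, 1.517, -0.027, 0.996, -0.02], TCP at [287.895, -582.781, 231.313] pointing down, gripper open.
Joint ranges: [-3.06, 3.06], [-0.37, 2.12], [-1.25, 1.32], [0.18, 2.47], [-1.1, 4.24], [0.23, 1.98], [-2.94, 2.94]. Speed limits (rad/s): [2.57, 2.57, 3.14, 3.14, 3.14, 3.14, 3.14].

### API

Orientations are given as [roll, pitch, yaw] about the fixed x, y, z axes, in that order (R = Rz(yaw) Ry(pitch) Rx(roll)).
In Python, from cell import sensors, get_image, camera_params, order gives the robot as it stands.
- The arm moves only by the shell command python3 -m inch 'ROWS' [OPENING]. ROWS is JSON, a list that holds one entry, the list of rows, each a list of 4 numbers: the shift along the tool's x, y, z in cm, then the turn about the tool's z in degrees. A call has 1 to 8 rows; each row is the pose to reach, as a shift and turn from the pose commanded when the call began, along the tool's axes at that moment; what a row does not reach only later rows make up. A row lasts 1/12 s, in which the tool goes at most 41.7 mm and 7.16 degrees, less where a joint would pass 70% of its speed; a pose out of reach is approached as far as the arm can. A call with a gripper value outside its range is refused whole. OPENING is the finger opening in cm, from 0 to 8.54, set as the call begins (- or left out, the last holds). The fingers move at their own pace and stop on an object; the grip force is fixed at half the most. Time passes only in rows, so rows that repeat a pose let the fingers close. It gives the time, the measured TCP pose, the force, the opening and the grip force at its end, in the units of the state.
- sensors.read_state(): the state, without advancing time (a new reading comes with each control period).
- get_image(name): name is "scene" or "top"; returns the picture (400x640x3 uint8, blue, green, red); there is no depth.
- camera_params(name): a dict with "mtx" (3x3 intrinsics, pixels), "D" ([k1, k2, p1, p2, k3] as OpenCV has them; the pictures are not rectified), "rvec" (rotation vector, rad) and "tvec" (3), from world to camera coordinates, as OpenCV has them. Camera axes: x right, y down, z forward; pixel columns grow to the right and rows downward; lengths in mm; the calibration is good to about 2 mm. A picture is of the moment at which its call begins. camera_params takes no time and is no camera call.
- order.finish_job(): hands the job in; it is judged then, once.
The state is a dict: "clock": time; "qpos": joint angles; "qd": joint speeds; "tau": joint torques, N m; "eef_pos": TCP position; "tool_rot": TCP orientation; "force": force on the tool from outside, world axes, zero at the start; "torque": the same for the moment, N m; "width": finger opening in mm; "gripper_force": force on a finger pad.
Only numpy, scipy, OpenCV 4.12 (cv2) and the standard library are available. Lean on these libraries where they do the work, as an engineer would, in place of code of your own. Each camera call takes 0.05 s, during which the arm holds its last target. There are 200 camera calls.

## Working session

There is one attempt and no reset: what is moved stays moved. The work goes in short steps, Python scripts to look and compute and a shell command to move; the robot and the scene stay as the last step left them, time stands still between calls to the robot, and variables do not carry over. Pictures are saved under pics/ and viewed, at most 10 in all, crops included, and the job is handed in when it is done.

```bash
mkdir -p pics
python3 - <<'E'
from cell import sensors,get_image,camera_params
import cv2
for n in("scene","top"):
    cv2.imwrite(f"pics/{n}0.png",get_image(n)); p=camera_params(n); print({k:p[k] for k in p})
s=sensors.read_state();print(s["clock"],s["eef_pos"],s["tool_rot"],s["width"])
E
```

```text
{'mtx': array([[471.90404516,   0.        , 314.31552492],
       [  0.        , 471.90404516, 197.40750835],
       [  0.        ,   0.        ,   1.        ]]), 'D': array([0.01854276, 0.        , 0.        , 0.        , 0.        ]), 'rvec': array([ 0.58104774, -2.35481279,  1.54146712]), 'tvec': array([528.56800162,  50.00973952, 954.5981999 ])}
{'mtx': array([[453.78939322,   0.        , 316.64322336],
       [  0.        , 453.78939322, 193.6865708 ],
       [  0.        ,   0.        ,   1.        ]]), 'D': array([-0.11881004,  0.        ,  0.        ,  0.        ,  0.        ]), 'rvec': array([ 2.18102428, -2.13271998,  0.16618563]), 'tvec': array([ 212.05063908,  479.0012927 , 1043.88536013])}
0.1 [ 287.64826928 -582.27809123  230.49709589] [-3.13990968e+00 -6.33777583e-06  4.58745740e-01] 85.58454595421786
```

View pics/top0.png

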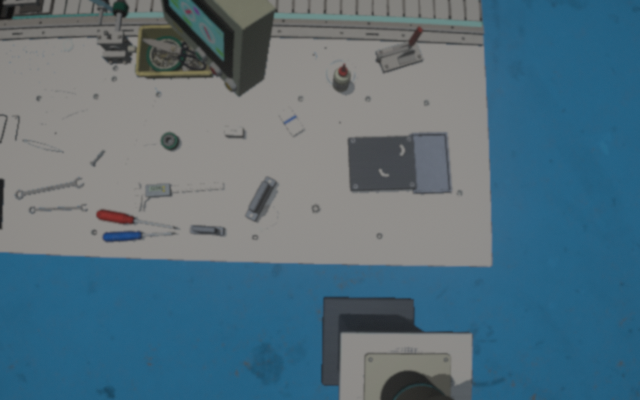

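View pics/scene0.png

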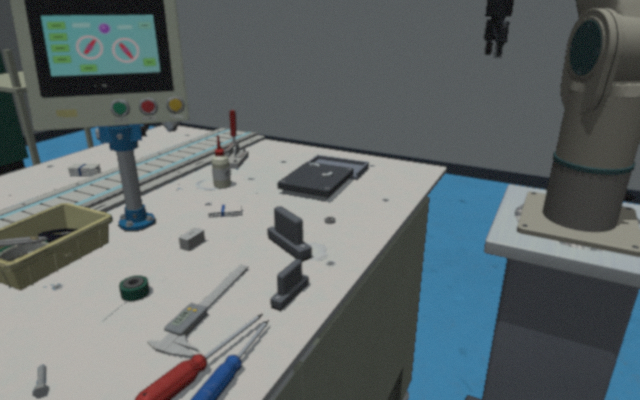

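The top picture shows two scraper candidates, A at (261,198) and B at (207,230), the plate at about (348–413, 136–191), the trough to its right, and chips at (402,150) and (383,172). A is longer and fits the 110 mm foot. I'll measure it and confirm in a crop.

```bash
cat > h.py <<'E'
import cv2,numpy as np
from cell import camera_params,get_image,sensors
def back(n,uv,z):
    p=camera_params(n);R=cv2.Rodrigues(p["rvec"])[0]
    u=cv2.undistortPoints(np.array(uv,float).reshape(-1,1,2),p["mtx"],p["D"]).reshape(-1,2)
    d=np.c_[u,np.ones(len(u))]@R; c=-R.T@np.ravel(p["tvec"])
    return (c+d*((z-c[2])/d[:,2])[:,None])[:,:2].round(1)
def proj(n,P):
    p=camera_params(n)
    return cv2.projectPoints(np.array(P,float),p["rvec"],p["tvec"],p["mtx"],p["D"])[0].reshape(-1,2).round(1)
E
python3 - <<'E'
from h import *
im=get_image("top")
a=cv2.resize(im[165:250,185:290],None,fx=7,fy=7,interpolation=cv2.INTER_CUBIC)
b=cv2.resize(im[120:205,335:460],None,fx=6,fy=6,interpolation=cv2.INTER_CUBIC)
cv2.imwrite("pics/a.png",a);cv2.imwrite("pics/b.png",b)
print(back("top",[[261,198],[207,230]],40),back("top",[[348,137],[349,191],[413,135],[414,192],[402,150],[383,172]],30))
E
```

```text
[[459.6 353.2]
 [381.4 476.7]] [[614.7 149.7]
 [482.6 145.9]
 [624.6  -9.6]
 [483.9 -10.4]
 [586.1  18. ]
 [530.6  64.5]]
```

View pics/a.png

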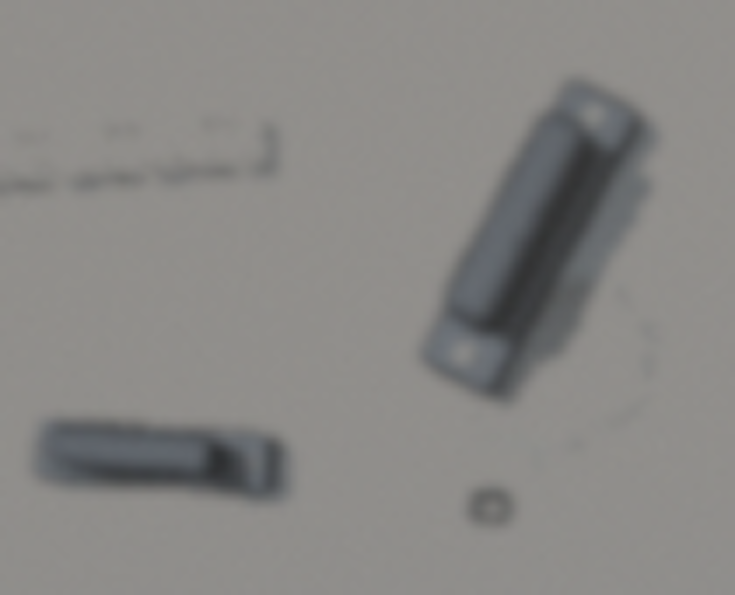

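View pics/b.png

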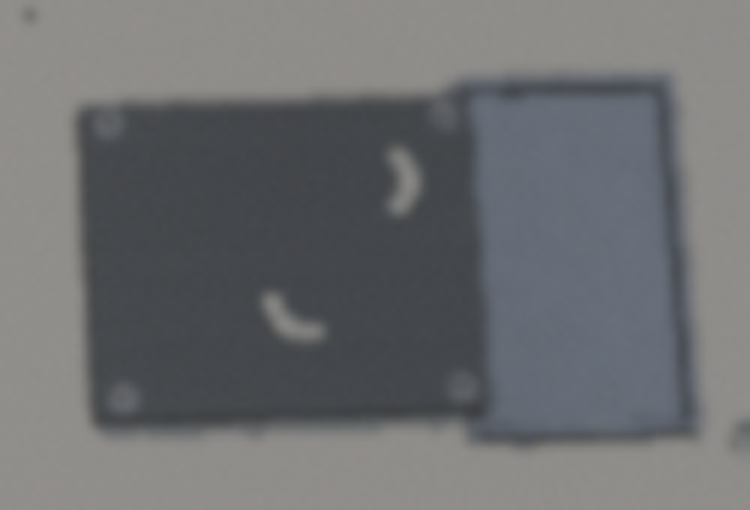

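Run:
```python
from h import *
f=lambda L,s,o:(np.array(L,float)+.5)/s-.5+np.array(o)
A=lambda L:f(L,7,(185,165));B=lambda L:f(L,6,(335,120))
h=back("top",A([[594,110],[463,352]]),24);r=back("top",A([[567,120],[478,318]]),72)
print("holes",h,h.mean(0),np.linalg.norm(h[0]-h[1]),np.degrees(np.arctan2(*(h[0]-h[1])[::-1])))
print("rib",r,r.mean(0),np.linalg.norm(r[0]-r[1]),np.degrees(np.arctan2(*(r[0]-r[1])[::-1])))
c=back("top",B([[80,107],[94,420],[470,97],[487,412]]),30)
s=back("top",B([[109,123],[124,397],[443,117],[463,386]]),30)
t=back("top",B([[670,76],[695,432]]),20)
ch=back("top",B([[408,182],[293,320]]),34)
print(c,c.mean(0),s,s.mean(0),"trough",t)
ax=(s[2]+s[3]-s[0]-s[1]); th=np.arctan2(ax[1],ax[0]); print("yaw",np.degrees(th), np.degrees(np.arctan2(*(c[2]+c[3]-c[0]-c[1])[::-1])))
o=(c.mean(0)+s.mean(0))/2
R=np.array([[np.cos(th),np.sin(th)],[-np.sin(th),np.cos(th)]])
print("chips fixture frame",(R@(ch-o).T).T,"trough",(R@(t-o).T).T)
# scene projections check
print(proj("scene",[[*r.mean(0),72],[*o,30]]))
```

```text
holes [[504.9 336.3]
 [420.8 377.8]] [462.85 357.05] 93.78198121174448 -26.264503826572113
rib [[493.3 340.6]
 [427.7 367.1]] [460.5  353.85] 70.75033568824959 -21.996906138092914
[[613.7 149.9]
 [486.1 142.9]
 [622.7  -9.4]
 [493.1 -14.7]] [553.9    67.175] [[607.4 138.1]
 [495.6 131.1]
 [613.9   1.9]
 [503.4  -5.1]] [555.075  66.5  ] trough [[ 637.3  -96. ]
 [ 488.6 -102.9]]
yaw -86.99494039913195 -87.10964121669623
chips fixture frame [[ 50.99008023  28.278274  ]
 [  1.2295615  -26.88893343]] trough [[166.95495789  74.16200912]
 [166.0499999  -74.69524146]]
[[289.4 211.5]
 [317.3 174.1]]
```

In the crop, A at picture (261,198) is the larger scraper, with a foot of about 110 mm and its end holes at crop (594,110) and (463,352). B at (207,230) is the shorter lookalike. I'm using A. The chips sit at fixture coordinates (51, 28) and (1, -27).

```bash
cat >> h.py <<'E'
def go(x,y,z,yy):
    "cm shift in tool axes and turn (deg) to TCP x,y,z with tool y at world angle yy deg"
    from scipy.spatial.transform import Rotation as Ro
    s=sensors.read_state();R=Ro.from_euler("xyz",s["tool_rot"]).as_matrix()
    d=R.T@(np.array([x,y,z])-s["eef_pos"])/10
    a=np.degrees(np.arctan2(R[1,1],R[0,1])); t=-((yy-a+180)%360-180)
    print(s["clock"],s["eef_pos"].round(1),"tooly",a.round(1),"F",np.round(s["force"],1),"w",round(float(s["width"]),1),"->",d.round(2),round(t,1))
E
python3 -c "
from h import *
go(430,-310,230,-30);go(560,-60,230,10)"
```

```text
0.15 [ 287.7 -582.3  230.6] tooly -63.7 F [0.5 0.3 0.6] w 85.3 -> [ 24.82 -18.12   0.09] -33.7
0.15 [ 287.7 -582.3  230.6] tooly -63.7 F [0.5 0.3 0.6] w 85.3 -> [ 47.55 -34.77   0.11] -73.7
```

```bash
python3 -m inch '[[[3,-2.2,0,-4],[6,-4.5,0,-8],[9,-6.5,0,-13],[12.4,-9,0,-17],[15.5,-11.3,0,-21],[18.6,-13.6,0,-25],[21.7,-15.8,0,-30],[24.8,-18.1,0,-34]]]' 8.5
python3 -c "
from h import *
go(560,-60,230,10)"
```

```text
clock: 0.82
eef_pos: [430.6, -309.0, 231.3]
tool_rot: [3.142, 0.0, 1.056]
force: [-0.9, -1.0, -0.1]
width: 84.7
gripper_force: 0.0
0.8167 [ 430.6 -309.   231.3] tooly -29.5 F [-0.9 -1.  -0.1] w 84.7 -> [28.05 -0.99  0.13] -39.5
```

```bash
python3 -m inch '[[[3.5,-0.1,0,-5],[7,-0.2,0,-10],[10.5,-0.4,0,-15],[14,-0.5,0,-20],[17.5,-0.6,0,-25],[21,-0.7,0,-30],[24.5,-0.9,0,-35],[28,-1,0,-39.5]]]'
python3 -c "
from h import *
go(540,180,200,40);go(461.5,355.5,150,65)"
```

```text
clock: 1.48
eef_pos: [560.4, -61.0, 231.2]
tool_rot: [-3.141, 0.0, 1.746]
force: [0.6, -0.8, 1.3]
width: 85.0
gripper_force: 0.0
1.4833 [560.4 -61.  231.2] tooly 10.0 F [ 0.6 -0.8  1.3] w 85.0 -> [24.08  2.18  3.12] -30.0
1.4833 [560.4 -61.  231.2] tooly 10.0 F [ 0.6 -0.8  1.3] w 85.0 -> [42.73 -2.49  8.12] -55.0
```

```bash
python3 -m inch '[[[3,0.3,0.4,-4],[6,0.6,0.8,-8],[9,0.9,1.2,-12],[12,1.1,1.6,-15],[15,1.4,2,-19],[18,1.6,2.4,-23],[21,1.9,2.8,-26],[24.1,2.2,3.1,-30]]]'
python3 -c "
from h import *
go(461.5,355.5,150,65)"
```

```text
clock: 2.15
eef_pos: [540.4, 179.6, 199.8]
tool_rot: [-3.141, 0.0, 2.267]
force: [0.3, -0.5, 0.5]
width: 85.1
gripper_force: 0.0
2.15 [540.4 179.6 199.8] tooly 39.9 F [ 0.3 -0.5  0.5] w 85.1 -> [18.56  5.24  4.97] -25.1
```

```bash
python3 -m inch '[[[2.6,0.7,0.7,-4],[5.3,1.5,1.4,-8],[8,2.2,2.1,-12],[10.6,3,2.8,-16],[13.3,3.7,3.5,-20],[16,4.5,4.2,-23],[18.6,5.2,5,-25],[18.6,5.2,5,-25]]]'
python3 - <<'E'
from h import *
im=np.vstack([cv2.resize(get_image("scene")[120:320,180:400],(660,600))]);cv2.imwrite("pics/c.png",im)
go(461.5,355.5,31,65)
E
```

```text
clock: 2.82
eef_pos: [457.2, 361.1, 149.3]
tool_rot: [3.139, -0.005, 2.711]
force: [-1.1, 0.6, -0.9]
width: 85.0
gripper_force: 0.0
2.8667 [459.1 358.  149.6] tooly 65.1 F [-0.2 -0.2 -0.7] w 84.6 -> [-0.35 -0.13 11.86] 0.1
```

View pics/c.png

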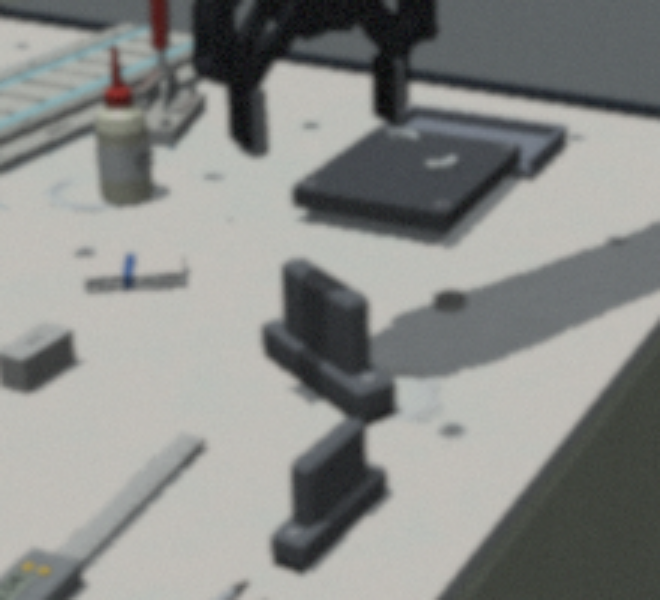

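The fingers at crop (250,140) and (390,110) straddle the large scraper's rib at (325,290). The small one stands clear at (330,490). I'm going down.

```bash
python3 -m inch '[[[0,0,2,0],[0,0,4,0],[0,0,6,0],[0,0,8,0],[0,0,9.5,0],[0,0,10.7,0],[0,0,11.6,0],[0,0,11.8,0]]]'
python3 -c "
from h import *
go(461.5,355.5,31,65)"
```

```text
clock: 3.53
eef_pos: [461.8, 353.7, 31.0]
tool_rot: [-3.139, -0.0, 2.701]
force: [-0.3, -0.9, 0.2]
width: 84.8
gripper_force: 0.0
3.5333 [461.8 353.7  31. ] tooly 64.7 F [-0.3 -0.9  0.2] w 84.8 -> [ 0.1   0.15 -0.  ] -0.3
```

```bash
python3 -m inch '[[[0,0,0,0],[0,0,0,0],[0,0,0,0],[0,0,0,0],[0,0,0,0],[0,0,0,0],[0,0,0,0],[0,0,0,0]]]' 1.0
python3 -c "
from h import *
go(461.5,355.5,31,65)"
```

```text
clock: 4.2
eef_pos: [462.2, 355.2, 32.8]
tool_rot: [3.141, 0.0, 2.702]
force: [0.4, -0.3, 2.7]
width: 17.5
gripper_force: 60.5
4.2 [462.2 355.2  32.8] tooly 64.8 F [ 0.4 -0.3  2.7] w 17.5 -> [ 0.08 -0.    0.18] -0.2
```

```bash
python3 -m inch '[[[0,0,-0.5,0],[0,0,-1.5,0],[0,0,-3,0],[0,0,-5,0],[0,0,-7,0],[0,0,-8.5,0],[0,0,-9.5,0],[0,0,-10,0]]]'
python3 -c "
from h import *
go(551.8,118.7,120,93)"
```

```text
clock: 4.87
eef_pos: [462.3, 355.2, 134.1]
tool_rot: [3.14, 0.001, 2.701]
force: [-0.2, -0.4, -1.8]
width: 17.1
gripper_force: 59.9
4.8667 [462.3 355.2 134.1] tooly 64.8 F [-0.2 -0.4 -1.8] w 17.1 -> [-18.18 -17.59   1.4 ] -28.2
```

```bash
python3 -m inch '[[[-1,-1,0,-1],[-3,-2.9,0,-4],[-5.4,-5.2,0.2,-8],[-7.8,-7.5,0.4,-12],[-10.2,-9.9,0.6,-16],[-12.6,-12.2,0.8,-20],[-14.8,-14.3,1.1,-24],[-16.5,-16,1.4,-28]]]'
python3 -m inch '[[[0.5,-1,0,0],[0.5,-1,0,0],[0.5,-1,0,0],[0.5,-1,0,0]]]'
python3 - <<'E'
from h import *
cv2.imwrite("pics/d.png",cv2.resize(get_image("scene")[100:250,230:430],(800,600)))
go(551.8,118.7,120,93)
E
```

```text
clock: 5.53
eef_pos: [543.4, 136.2, 117.5]
tool_rot: [-3.139, -0.001, -3.092]
force: [-0.0, 0.8, -2.4]
width: 17.2
gripper_force: 59.8
clock: 5.87
eef_pos: [538.0, 131.5, 118.5]
tool_rot: [3.14, 0.0, -3.091]
force: [0.1, 0.2, -1.2]
width: 17.4
gripper_force: 59.7
5.9167 [538.2 131.8 118.6] tooly 92.9 F [ 0.2  0.4 -2.1] w 17.5 -> [-1.3  -1.38 -0.14] -0.1
```

View pics/d.png

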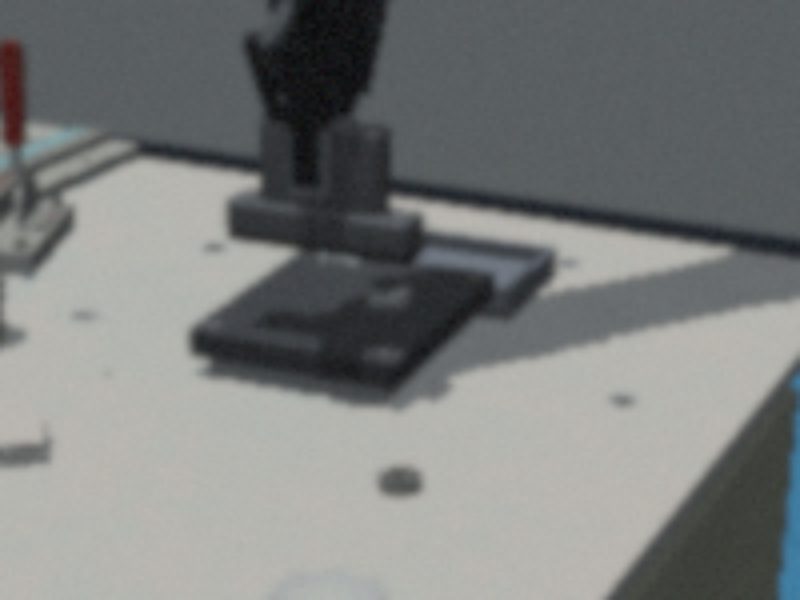

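Scraper is upright in the grip, its foot spanning crop x 228–422, above the plate's rear. I'll check its sideways offset by projection.

Run:
```python
from h import *
th=np.radians(-87);R=np.array([[np.cos(th),-np.sin(th)],[np.sin(th),np.cos(th)]])
for off in(-10,0,10):
    P=[[*(np.array([538.2,131.8])+R@[sx,sy+off]),86+z] for sx,sy,z in[(-14,-55,0),(-14,55,0),(-14,55,24),(-14,-55,24),(-9,37.5,72),(-9,-37.5,72)]]
    print(off,((proj("scene",P)-[230,100])*4).tolist())
```

```text
-10 [[419.5999999999999, 267.6], [236.79999999999995, 240.0], [235.5999999999999, 198.79999999999995], [420.0, 224.79999999999995], [266.4000000000001, 115.20000000000005], [394.4000000000001, 130.79999999999995]]
0 [[402.4000000000001, 265.20000000000005], [220.79999999999995, 237.60000000000002], [219.5999999999999, 196.39999999999998], [402.79999999999995, 222.39999999999998], [250.0, 113.20000000000005], [376.79999999999995, 128.39999999999998]]
10 [[385.20000000000005, 262.4], [205.20000000000005, 235.20000000000005], [204.0, 194.39999999999998], [385.5999999999999, 220.0], [233.5999999999999, 111.19999999999999], [359.5999999999999, 126.39999999999998]]
```

```bash
python3 -c "
from h import *
go(559.8,119.1,67,93)"
```

```text
5.9167 [538.2 131.8 118.6] tooly 92.9 F [ 0.2  0.4 -2.1] w 17.5 -> [-2.09 -1.39  5.16] -0.1
```

```bash
python3 -m inch '[[[-0.7,-0.5,0.4,0],[-1.4,-0.9,1.2,0],[-2.1,-1.4,2.2,0],[-2.1,-1.4,3.2,0],[-2.1,-1.4,4.2,0],[-2.1,-1.4,4.8,0],[-2.1,-1.4,5.1,0],[-2.1,-1.4,5.1,0]]]'
python3 -m inch '[[[0,0,0.1,0],[0,0,0.2,0],[0,0,0.3,0],[0,0,0.3,0]]]'
python3 -c "
from h import *
go(559.8,119.1,63,93)"
```

```text
clock: 6.58
eef_pos: [559.2, 116.9, 66.3]
tool_rot: [-3.142, -0.002, -3.092]
force: [-0.3, 0.7, -2.2]
width: 17.3
gripper_force: 59.7
clock: 6.92
eef_pos: [560.3, 116.7, 64.6]
tool_rot: [3.142, 0.001, -3.093]
force: [-0.6, -0.6, -1.6]
width: 17.1
gripper_force: 59.7
6.9167 [560.3 116.7  64.6] tooly 92.8 F [-0.6 -0.6 -1.6] w 17.1 -> [0.03 0.24 0.16] -0.2
```

```bash
for i in 1 2; do python3 -m inch '[[[0,0,0.05,0],[0,0,0.1,0],[0,0,0.15,0],[0,0,0.15,0]]]' | grep -E "pos|force:"; done
```

```text
eef_pos: [560.2, 116.6, 62.8]
force: [0.3, 0.3, -2.2]
gripper_force: 59.7
eef_pos: [560.2, 116.7, 62.8]
force: [-2.7, -1.4, 10.8]
gripper_force: 61.7
```

```bash
python3 -m inch '[[[0,-0.3,-0.04,0],[0,-0.8,-0.04,0],[0,-1.4,-0.04,0],[0,-2,-0.04,0],[0,-2.6,-0.04,0],[0,-3.2,-0.04,0],[0,-3.8,-0.04,0],[0,-4.4,-0.04,0]]]'|grep -E "pos|rot|force:"
python3 -m inch '[[[0,-0.6,0,0],[0,-1.2,0,0],[0,-1.8,0,0],[0,-2.4,0,0],[0,-3,0,0],[0,-3.6,0,0],[0,-4,0,0],[0,-4.2,0,0]]]'|grep -E "pos|rot|force:"
python3 - <<'E'
from h import *
cv2.imwrite("pics/e.png",cv2.resize(get_image("scene")[120:220,260:390],(780,600)))
go(560,-20,62.8,93)
E
```

```text
eef_pos: [563.6, 74.5, 62.8]
tool_rot: [3.138, 0.003, -3.093]
force: [0.8, 3.6, 6.8]
gripper_force: 60.9
eef_pos: [565.7, 32.0, 62.8]
tool_rot: [3.139, 0.003, -3.093]
force: [-0.4, 3.9, 5.4]
gripper_force: 61.1
8.9667 [565.7  31.8  62.8] tooly 92.8 F [0.3 3.1 6.6] w 17.2 -> [ 0.82 -5.14 -0.02] -0.2
```

View pics/e.png

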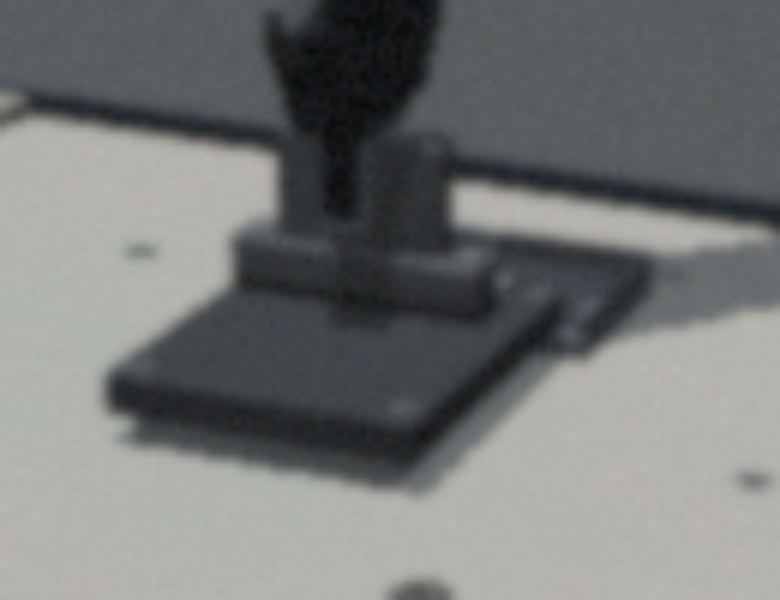

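The foot spans crop (240–495, 240–310) flat on the plate, and a bright bit shows at crop (505,280). I'll check where that lies.

Run:
```python
from h import *
th=np.radians(-87);R=np.array([[np.cos(th),-np.sin(th)],[np.sin(th),np.cos(th)]])
g=lambda L,z:((back("scene",[[260+a/6,120+b/6] for a,b in L],z)-[554.5,66.8])@R).round(0).tolist()
print("bit",g([(505,280),(515,290)],34),"foot ends",g([(238,290),(485,315)],30),"plate corners",g([(110,385),(410,437),(557,295)],30))
print("tcp",(sensors.read_state()["eef_pos"][:2]-[554.5,66.8])@R)
```

```text
bit [[65.0, -43.0], [55.0, -51.0]] foot ends [[19.0, 56.0], [33.0, -47.0]] plate corners [[-95.0, 54.0], [-94.0, -69.0], [67.0, -65.0]]
tcp [35.58274712  9.33545426]
```

Run:
```python
from h import *
cv2.imwrite("pics/f.png",cv2.resize(get_image("top")[120:205,335:460],None,fx=6,fy=6,interpolation=cv2.INTER_CUBIC))
```

```text
(no output)
```

View pics/f.png

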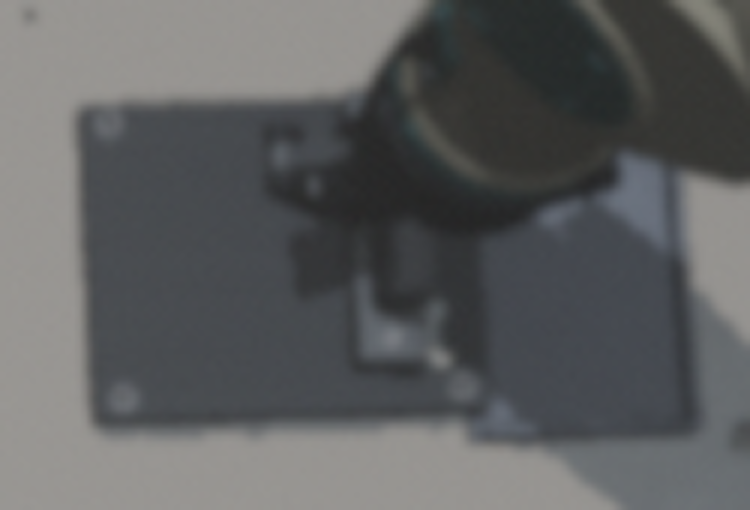

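Top crop: the foot's -y end is at crop y≈365 with its hole at (395,338). Chip_0 lies in front at (440,310–360), close to the foot's end. I'll measure how much overlap remains.

Run:
```python
from h import *
th=np.radians(-87);R=np.array([[np.cos(th),-np.sin(th)],[np.sin(th),np.cos(th)]])
g=lambda L,z:((back("top",(np.array(L,float)+.5)/6-.5+[335,120],z)-[554.5,66.8])@R).round(1).tolist()
print("hole",g([(395,338)],54),"foot end top",g([(360,357),(425,350)],54),"chip",g([(440,308),(442,360)],34))
```

```text
hole [[37.6, -38.8]] foot end top [[23.3, -46.0], [49.3, -43.8]] chip [[60.8, -23.6], [60.3, -44.7]]
```

The grasp was centred after all, since the scene view is biased about 8 mm sideways. I'll back off, shift 10 mm to the -y side and wipe on.

```bash
python3 -m inch '[[[0,0.5,0,0],[0,1,-0.2,0],[0,1.5,-0.5,0],[0.4,1.5,-0.5,0],[0.8,1.5,-0.5,0],[1,1.5,-0.3,0],[1,1.5,0,0],[1,1.5,0,0]]]'|grep -E "pos|rot|force:"
python3 -c "
from h import *
s=0.0523*85; go(554.5+s-1,66.8-85,62.8,93)"
```

```text
eef_pos: [552.2, 44.8, 62.8]
tool_rot: [-3.14, -0.002, -3.093]
force: [-6.7, -1.7, 15.2]
gripper_force: 62.1
9.6833 [552.2  44.8  62.8] tooly 92.8 F [-6.7 -1.7 15.2] w 17.0 -> [-0.27 -6.32  0.01] -0.2
```

```bash
python3 -m inch '[[[-0.2,-0.3,-0.05,0],[-0.2,-0.8,-0.05,0],[-0.2,-1.4,-0.05,0],[-0.2,-2,-0.05,0],[-0.2,-2.5,-0.05,0],[-0.2,-3,-0.05,0],[-0.2,-3.4,-0.05,0],[-0.2,-3.8,-0.05,0]]]'|grep -E "pos|rot|force:"
python3 -m inch '[[[0,-0.4,-0.05,0],[0,-0.8,-0.05,0],[0,-1.2,-0.05,0],[0,-1.6,-0.05,0],[0,-2,-0.05,0],[0,-2.4,-0.05,0],[0,-2.6,-0.05,0],[0,-2.6,-0.05,0]]]'|grep -E "pos|rot|force:"
python3 - <<'E'
from h import *
go(557,-20,62.8,93)
E
```

```text
eef_pos: [558.6, 8.3, 62.8]
tool_rot: [3.139, 0.003, -3.093]
force: [-0.3, 4.4, 5.9]
gripper_force: 60.9
eef_pos: [558.8, -19.3, 62.8]
tool_rot: [-3.141, 0.0, -3.094]
force: [0.7, 1.0, 4.9]
gripper_force: 60.6
11.0167 [558.8 -19.3  62.8] tooly 92.7 F [0.7 1.  4.9] w 17.5 -> [ 0.19 -0.06 -0.  ] -0.3
```

Face is 20 mm past the edge. Lifting, moving away towards the parking spot, then looking.

```bash
python3 -m inch '[[[0,0,-0.5,0],[0,0,-1.5,0],[0,0,-3,0],[0,0,-4.5,0],[0,0.5,-6,0],[0,2,-6.5,0],[0,4,-6.5,0],[0,6,-6.5,0]]]'|grep -E "pos|force:"
python3 -c "
from h import *
go(462,355.2,128,65)"
```

```text
eef_pos: [555.5, 41.9, 128.1]
force: [0.0, 0.1, -2.8]
gripper_force: 59.9
11.6833 [555.5  41.9 128.1] tooly 92.7 F [ 0.   0.1 -2.8] w 17.1 -> [ 7.860e+00  3.174e+01 -1.000e-02] 27.7
```

```bash
python3 -m inch '[[[0.5,2.2,0,2],[1.2,5,0,5],[2,8,0,8],[2.8,11,0,11],[3.5,14,0,14],[4.2,17,0,17],[4.9,19.5,0,20],[5.3,21.5,0,23]]]'|grep -E "pos|force:"
python3 - <<'E'
from h import *
cv2.imwrite("pics/g.png",cv2.resize(get_image("top")[120:205,335:460],None,fx=6,fy=6,interpolation=cv2.INTER_CUBIC))
go(462,355.2,128,65)
E
```

```text
eef_pos: [490.0, 256.9, 127.7]
force: [0.6, 0.0, -1.7]
gripper_force: 59.8
12.4 [488.9 262.2 128.3] tooly 70.0 F [-0.7  4.  -1.8] w 17.2 -> [5.71 7.82 0.09] 5.0
```

View pics/g.png

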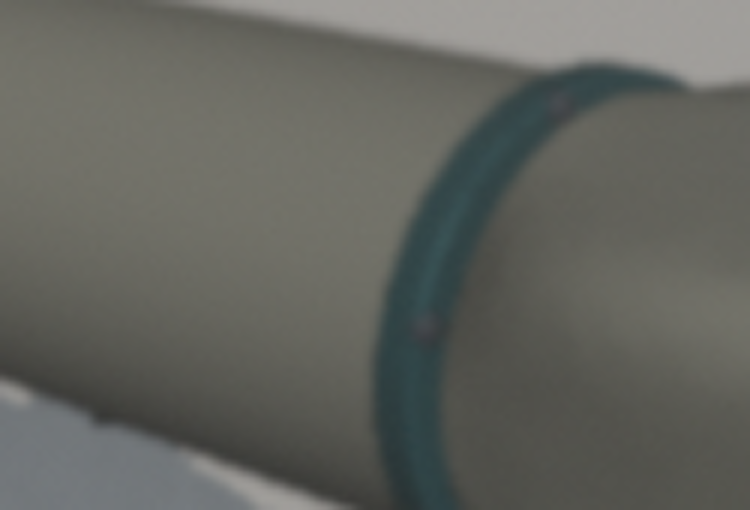

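The arm hides the fixture here (teal ring at (420,320)). I'll check the plate numerically in the scene view.

Run:
```python
from h import *
im=get_image("scene");g=cv2.cvtColor(im,cv2.COLOR_BGR2GRAY);g0=cv2.cvtColor(cv2.imread("pics/scene0.png"),cv2.COLOR_BGR2GRAY)
poly=np.array([[278.5,183],[328,192],[352.5,168],[310,160]],np.int32)
for n,a in(("before",g0),("now",g)):
    m=np.zeros_like(a);cv2.fillPoly(m,[poly],255);m=cv2.erode(m,np.ones((3,3)))
    b=((a>np.median(a[m>0])+35)&(m>0)).astype(np.uint8);k,_,st,c=cv2.connectedComponentsWithStats(b)
    print(n,np.median(a[m>0]),[(st[i,4],c[i].round(0).tolist()) for i in range(1,k)])
a=cv2.resize(im[130:210,260:390],(780,480),interpolation=cv2.INTER_CUBIC);cv2.imwrite("pics/h.png",a)
```

```text
before 69.0 [(np.int32(23), [315.0, 164.0]), (np.int32(25), [327.0, 173.0])]
now 67.0 [(np.int32(2), [322.0, 163.0]), (np.int32(6), [317.0, 174.0])]
```

View pics/h.png

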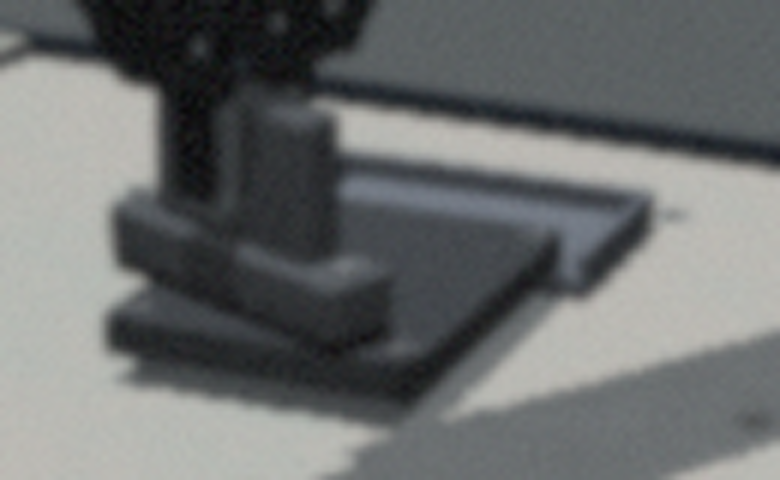

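The visible plate (crop (150–555, 200–380)) is bare and no chip is visible on the table around it. The scraper hangs level in the grip. Parking it at its original spot, known to be bare.

```bash
python3 -m inch '[[[1,1.3,0,1],[2.3,3.1,0,2],[3.6,5,0,3],[4.7,6.5,0,4],[5.4,7.5,0,5],[5.7,7.8,0,5],[5.7,7.8,0,5],[5.7,7.8,0,5]]]'|grep -E "pos|force:"
python3 -m inch '[[[0,0,0.6,0],[0,0,2,0],[0,0,4,0],[0,0,6,0],[0,0,7.5,0],[0,0,8.5,0],[0,0,9,0],[0,0,9,0]]]'|grep -E "pos|force:"
python3 - <<'E'
from h import *
g=cv2.cvtColor(get_image("scene"),cv2.COLOR_BGR2GRAY)
poly=np.array([[278.5,183],[328,192],[352.5,168],[310,160]],np.int32)
m=np.zeros_like(g);cv2.fillPoly(m,[poly],255);m=cv2.erode(m,np.ones((3,3)))
b=((g>np.median(g[m>0])+35)&(m>0)).astype(np.uint8);k,_,st,c=cv2.connectedComponentsWithStats(b)
print([(st[i,4],c[i].round(0).tolist()) for i in range(1,k)])
go(462,355.2,32.8,65)
E
```

```text
eef_pos: [465.8, 345.1, 127.4]
force: [0.4, -0.4, -1.3]
gripper_force: 59.7
eef_pos: [465.7, 345.3, 36.6]
force: [0.1, 0.1, -2.5]
gripper_force: 59.8
[(np.int32(1), [316.0, 162.0]), (np.int32(4), [320.0, 163.0]), (np.int32(2), [326.0, 164.0])]
13.8333 [466.  346.   37.5] tooly 64.8 F [-0.1 -0.6 -1.4] w 17.5 -> [0.76 0.66 0.47] -0.2
```

```bash
python3 -m inch '[[[0,0,0.1,0],[0,0,0.2,0],[0,0,0.3,0],[0,0,0.4,0],[0,0,0.45,0],[0,0,0.45,0]]]'|grep -E "pos|force:"; python3 -m inch '[[[0,0,0.05,0],[0,0,0.05,0],[0,0,0.05,0]]]'|grep -E "pos|force:"
```

```text
eef_pos: [465.9, 346.4, 33.3]
force: [-0.0, 0.0, -1.5]
gripper_force: 59.8
eef_pos: [465.9, 346.6, 32.8]
force: [0.2, 0.2, -0.8]
gripper_force: 59.9
```

```bash
python3 -m inch '[[[0,0,0.05,0],[0,0,0.05,0],[0,0,0.05,0]]]'|grep -E "pos|force:"; python3 -m inch '[[[0,0,0.05,0],[0,0,0.05,0],[0,0,0.05,0],[0,0,0.05,0],[0,0,0.05,0],[0,0,0.05,0],[0,0,0.05,0],[0,0,0.05,0]]]' 8.5; python3 -m inch '[[[0,0,-0.5,0],[0,0,-2,0],[0,0,-4,0],[0,0,-6,0],[0,0,-9,0],[0,0,-12,0],[0,0,-15,0],[0,0,-18,0]]]'
python3 -c "
from h import *
go(560,-60,230,10);go(560,80,230,30)"
```

```text
eef_pos: [466.0, 346.5, 32.8]
force: [0.3, -0.4, 6.2]
gripper_force: 60.7
clock: 15.5
eef_pos: [465.9, 346.4, 31.7]
tool_rot: [3.142, 0.0, 2.701]
force: [0.0, -0.5, -0.1]
width: 84.8
gripper_force: 0.0
clock: 16.17
eef_pos: [465.5, 346.3, 213.6]
tool_rot: [3.142, -0.0, 2.702]
force: [0.8, 0.6, 0.2]
width: 85.2
gripper_force: 0.0
16.1667 [465.5 346.3 213.6] tooly 64.8 F [0.8 0.6 0.2] w 85.2 -> [-25.84 -32.74  -1.65] 54.8
16.1667 [465.5 346.3 213.6] tooly 64.8 F [0.8 0.6 0.2] w 85.2 -> [-19.88 -20.07  -1.65] 34.8
```

Scraper released. Clearing the arm to the right side for a top view of trough and scraper.

```bash
python3 -m inch '[[[-3,-3,-0.2,5],[-6,-6,-0.4,10],[-9,-9,-0.6,15],[-11.5,-12,-0.8,20],[-14,-14.5,-1,25],[-16,-17,-1.2,29],[-18,-19,-1.4,32],[-19.9,-20,-1.6,35]]]' | grep pos
python3 -c "
from h import *
go(560,-160,230,-10);go(430,-310,230,-30)"
```

```text
eef_pos: [560.3, 76.6, 228.2]
16.8333 [560.3  76.6 228.2] tooly 29.4 F [1.  0.1 0.3] w 84.8 -> [-20.59 -11.65  -0.13] 39.4
16.8333 [560.3  76.6 228.2] tooly 29.4 F [1.  0.1 0.3] w 84.8 -> [-27.26 -30.35  -0.08] 59.4
```

```bash
python3 -m inch '[[[-2.5,-1.5,0,5],[-5,-3,0,10],[-7.5,-4.5,0,15],[-10,-6,0,20],[-12.5,-7.5,0,25],[-15,-9,0,30],[-17.5,-10.5,0,35],[-20.5,-11.6,0,39]]]' | grep pos
python3 -m inch '[[[-2,-1.5,0,0],[-4.5,-3.2,0,0],[-7,-5,0,0],[-9.5,-6.8,0,0],[-12,-8.6,0,0],[-14,-10,0,0],[-14,-10,0,0],[-14,-10,0,0]]]' | grep pos
python3 - <<'E'
from h import *
im=get_image("top");g=cv2.cvtColor(im,cv2.COLOR_BGR2GRAY);g0=cv2.cvtColor(cv2.imread("pics/top0.png"),cv2.COLOR_BGR2GRAY)
cv2.imwrite("pics/final.png",im)
np.set_printoptions(linewidth=250)
th=np.radians(-87);R=np.array([[np.cos(th),-np.sin(th)],[np.sin(th),np.cos(th)]])
# rectify fixture: 3 mm grid, before/now, plate at z 30, trough at z 12
def rect(a,x0,x1,z,s):
    X,Y=np.meshgrid(np.arange(x0,x1,s),np.arange(66,-67,-s))
    P=np.c_[np.c_[X.ravel(),Y.ravel()]@R.T+[554.5,66.8],np.full(X.size,z)]
    m=proj("top",P).astype(np.float32).reshape(*X.shape,2)
    return X,Y,cv2.remap(a,m[...,0],m[...,1],cv2.INTER_LINEAR)
for nm,x0,x1,z in(("plate",-76,76,30),("trough",86,162,12)):
    for t,a in(("before",g0),("now",g)):
        X,Y,r=rect(a,x0,x1,z,2); b=(r>np.median(r)+25).astype(np.uint8)
        k,l,st,_=cv2.connectedComponentsWithStats(b)
        print(nm,t,np.median(r),[(int(st[i,4]*4),X[l==i].mean().round(),Y[l==i].mean().round(),int(r[l==i].max())) for i in range(1,k) if st[i,4]>3])
# scraper
d=proj("top",[[465.9,346.5,72],[465.9,346.5,24]]);print("expected scraper px",d)
u,v=d[0].astype(int);print(g[v-20:v+24:2,u-20:u+24:2])
E
```

```text
eef_pos: [560.6, -155.6, 228.2]
eef_pos: [439.7, -278.2, 228.1]
plate before 72.0 [(496, np.float64(-12.0), np.float64(65.0), 126), (248, np.float64(50.0), np.float64(30.0), 130), (240, np.float64(0.0), np.float64(-26.0), 129), (28, np.float64(-67.0), np.float64(-57.0), 102)]
plate now 71.0 [(520, np.float64(-11.0), np.float64(65.0), 126), (24, np.float64(-67.0), np.float64(-57.0), 101)]
trough before 107.0 []
trough now 108.0 []
expected scraper px [[262.6 193.5]
 [264.6 196.3]]
[[142 143 143 143 143 143 143 143 143 142 143 143 144 143 141 142 142 143 143 143 142 143]
 [142 143 143 143 143 143 143 143 142 143 142 143 143 138 123 122 134 141 143 143 142 143]
 [143 143 143 142 143 142 143 142 143 143 143 142 141 127 108 108 111 120 134 142 142 142]
 [143 143 142 142 143 143 143 143 143 143 142 142 133 104 101 122 123 105 108 126 141 143]
 [143 143 143 142 143 143 142 142 144 142 143 134 107  95  90 106 113 102  96  96 132 143]
 [143 142 143 142 142 143 142 143 142 143 140 115  97 101  94  76  93 103  83  95 123 141]
 [143 142 143 143 143 143 143 142 143 143 132 101 100 100  84  59  67
[... 687 characters left out ...]
0 102 103 101  85  58  56  62  84 106 108 131 142 143 142 143]
 [143 142 142 142 143 139 113 101 103  95  68  52  61  68  98 108 112 134 142 142 143 143]
 [143 143 143 143 143 126  99 104 102  83  57  56  62  76  99 105 121 140 142 143 142 143]
 [143 142 143 142 142 126  94  97  94  67  52  61  63  87  95 105 133 142 143 142 143 142]
 [142 143 142 143 140 118  94  79  73  56  56  62  77  94  96 121 139 141 142 142 143 142]
 [142 142 143 142 127 111 111 102  81  71  65  69  91  98 106 134 142 139 138 142 142 143]
 [142 142 143 138 115 113 123 129 110 105  80  82  98 103 126 141 142 141 137 141 143 143]
 [143 143 142 137 112 108 123 131 114 102  78  97 110 126 140 143 142 141 140 143 142 143]]
```

Plate is clear and the scraper stands as at the start. I still need the chips in the trough, so I'll use a before/now difference there.

Run:
```python
from h import *
a=cv2.imread("pics/top0.png",0).astype(int);b=cv2.imread("pics/final.png",0).astype(int)
d=b-a; R=d[125:205,340:470]; k,l,st,c=cv2.connectedComponentsWithStats((abs(R)>7).astype(np.uint8))
th=np.radians(-87);M=np.array([[np.cos(th),-np.sin(th)],[np.sin(th),np.cos(th)]])
for i in range(1,k):
    if st[i,4]>4: p=c[i]+[340,125]; print(st[i,4],p.round(1),"d",R[l==i].mean().round(),((back("top",[p],14)-[554.5,66.8])@M).round(0))
```

```text
71 [401.8 149.9] d -33.0 [[53. 33.]]
36 [418.9 151.2] d 15.0 [[96. 29.]]
70 [382.9 173.1] d -32.0 [[  3. -24.]]
38 [421.1 176.2] d 17.0 [[ 97. -34.]]
```

Both chips are in the trough, at fixture (96, 29) and (97, -34). Handing in.

```bash
python3 -c "
from cell import order
print(order.finish_job())"
```

```text
the job is handed in; nothing more can be done
None
```

Job handed in: both chips were wiped into the trough without the fingers touching them, and the larger scraper stands upright and released on the bare table, clear of the fixture.

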